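# Draw the red paint tray out with the pull hook

### The arm

A 6-joint arm with a two-finger parallel gripper is mounted at the origin on the work surface. World frame = base frame: x ahead of the robot, y to its left, z up, the work surface at z = 0. Lengths are in m, angles in rad, forces in N, time in s.
With the tool pointing down it reaches from about 0.3 to 0.875 m from the base axis. Payload 6.4 kg.
Tool frame: the origin (TCP) lies at the very end of the fingers, on their centre line; the grasp point (between the pads) lies 19 mm behind it; z points along the fingers, y is the direction in which the jaws open and shut (so a half turn about z gives the same grasp; the last joint's range is limited). The gripper opens to 85 mm and grips with 20 to 120 N. Pads are 22 mm wide; open, the fingers measure 114 mm over their backs; the gripper's body (76 mm by 85 mm) begins 54 mm behind the grasp point. The pads swing forward as they close: fully open they stand 13 mm farther back than shut.
Start: joints at [1.133, 0.181, 1.607, -0, 1.354, -0.206], TCP at [0.132, 0.56, 0.231] pointing down, gripper open.
Joint ranges: [-2.99, 2.99], [-0.89, 2.07], [0.3, 2.58], [-1.14, 4.28], [0, 2.63], [-3.12, 3.12]. Speed limits (rad/s): [2.57, 2.57, 3.01, 3.14, 3.14, 3.14].

### API

Orientations are given as a unit quaternion [w, x, y, z].
In Python, from bench import * gives the robot as it stands.
- The arm moves only by the tool arm_command, never from a script. Its argument "motion" is text: rows parted by semicolons, each of 7 numbers parted by spaces: the shift along the tool's x, y, z in units of 0.2 m (1.0 is 0.2 m), then the turn, a rotation vector about the tool's x, y, z in units of 60 degrees (1.0 is 60 degrees), then the opening, from 0 (shut) to 1 (fully open). In form: tx ty tz ax ay az grip; .... A call has 1 to 10 rows; each row shifts and turns the pose as measured when the row begins, along the tool's axes as they then stand; what a row does not reach is not made up. A row lasts 1/12 s, in which the tool goes at most 41.7 mm and 7.16 degrees, less where a joint would pass 70% of its speed; a pose out of reach is approached as far as the arm can. A call with a number of a shift or a turn outside -1 to 1 is refused whole. A call with a gripper value outside its range is refused whole. The fingers move at their own pace and stop on an object; the grip force is fixed at half the most. Time passes only in rows, so rows that do not move let the fingers close. It gives the time, the measured TCP pose, the force and the opening at its end, in the units of the state.
- get_obs(): the state, without advancing time (a new reading comes with each control period).
- camera(name): name is "scene" or "side" or "wrist"; returns a dict with "img" (420x560x3 uint8, red, green, blue), "intrinsics" (3x3 intrinsics, pixels), "pose" (4x4, takes a point from camera to world coordinates); the wrist camera has in their place "mount" (4x4, takes a point from camera to tool coordinates, whose origin is the TCP and whose axes are the flange's). Camera axes: x right, y down, z forward; pixel columns grow to the right and rows downward; lengths in m; the calibration is good to about 2 mm. The wrist camera is an equidistant fisheye: a pixel r from the principal point sees the ray r / f radians off the axis. A picture is of the moment at which its call begins: read the wrist's pose just before it. There is no depth.
- hand_in(): hands the job in, once; it reports no verdict.
Trained networks look in the newest picture that a camera, given by its name, has taken for a name from the list of things; names that differ only in an ending like _2 or _b are one class to them, and where a whole thing is asked for, a point or a joint stands for the part that bears it (a point fixed in the world has none). Each returns a list of dicts, best first, with "conf" (0 to 1); they miss things now and then, are a little off and sometimes report something else, mostly with a low value. They report only what shows in the picture. A call takes as long as a camera call. They do not tell look-alikes from the thing itself.
- search_frame(camera, target): "box" ([left, top, right, bottom] in pixels, round what is visible of it).
The state is a dict: "time_s": time; "q": joint angles; "dq": joint speeds; "joint_efforts": joint torques, N m; "eef_pos": TCP position; "eef_rot": TCP orientation; "wrist_force": force on the tool from outside, world axes, zero at the start; "torque": the same for the moment, N m; "opening": opening from 0.0 (shut) to 1.0 (fully open).
Only numpy, scipy, OpenCV 4.12 (cv2) and the standard library are available. Lean on these libraries where they do the work, as an engineer would, in place of code of your own. Each camera call takes 0.05 s, during which the arm holds its last target.

### The job

Pick up the pull hook from its green rest, put its tip down into the brass ring of the red paint tray and drag the tray out until all of it is clear of the rack's top board, gently enough that the water pot stays standing in it; then lay the hook back in its rest and let go. Move the red tray with the hook only, never with the hand, and leave the blue tray, the glue jar, the blue bowl and the things on top of the rack where they are.

Things in the scene. Friction and masses are not known exactly. Their poses are not given: they have to be found in the camera images.
- hook: Pull hook lying level in its rest. Wooden handle 110 long x 20 wide x 24 high (grip across the 20), then a straight 8 mm steel bar on the handle's axis, bent straight down at its end. Origin at the handle's centre; x along the handle to the bar, z up. The down-turned end is 118 mm ahead of the origin, tip 40 mm below the handle axis, lower 30 mm vertical. 120 g, balances 15 mm ahead of it.
- hook_tip (a point): Lowest point of the hook's down-turned end (8 mm thick), at (118, 0, -40) mm in the hook's frame.
- rest: Green tool rest, fixed, foot 125 x 70 x 8 mm, with two notched posts 84 mm apart along its x, which carry the ends of the hook's handle; 74 mm free between them. Origin under its centre on the table; x along the handle, z up. Notch floors 45 mm high, 25 mm wide, sides flared up to 61 mm. It stands on the robot's left or right, the rinse bowl on the other side.
- rest_seat (a point): Where the centre of the hook's handle lies when the hook is in the rest: 57 mm above the table over the rest's centre. The hook's x axis then lies along the rest's x axis.
- rack: Low wooden rack, fixed, 352 mm wide, two bays 158 mm wide inside, centres at y = +85 and -85 mm. Origin on the table under the middle of the top board's front edge; x points in under the board, trays come out to -x. Board covers x = 0 to 130 mm, underside 115, top 129 mm high. In front the bay walls go on as cheeks 12 mm thick, 45 mm high, to x = -75 mm. Its floor is the table.
- tray_red: Red open paint tray, 90 (x) x 130 (y) x 28 mm high, walls 4 mm, about 0.4 kg, sliding on the table in one of the two bays (either), its front wall showing ahead of the board. Origin at the centre of its underside, x to the rear, z up. A flat brass ring stands out of its front (-x) side, in front of the top board's edge.
- tray_red_eye (a point): Centre of the red tray's pull ring, at (-75, 0, 20) mm in the tray's frame. The ring lies flat, its hole upright: hole 30 mm, outside 46 mm across, bar 8 mm thick (16 to 24 mm above the table).
- tray_red_rear (a point): Middle of the red tray's rear (+x) wall, outside, 14 mm above the table, at (45, 0, 14) mm in the tray's frame.
- water_pot: White china water pot, loose, 54 mm across the rim, 60 mm high, standing in the red tray; origin at the centre of its underside, z up.
- tray_blue: Blue tray, same sizes and ring as the red one, in the other bay. Not to be moved.
- glue_jar: White jar with black cap, 48 mm across, 60 mm high, in the blue tray; origin under its centre.
- rinse_bowl: Blue china bowl, 120 mm across, 50 mm high, on the side opposite the rest; origin under its centre.
- ink_bottle: Black bottle with red cap, 50 mm across, 85 mm high, on the rack's top board; origin under its centre.
- wood_box: Small open plywood box 60 x 60 x 40 mm on the rack's top board; origin under its centre.
Not all that is in view belongs to the job. Of the things shaped like the hook, the wooden one is meant.

How it is judged:
On the way, in this order (a step that is already met when the one before it is completed fails the run):
1. the tip of the hook is down in the red tray's ring (horizontal distance between hook_tip and tray_red_eye below 0.016 m and z of hook_tip in the frame of tray_red_eye below -0.003 m), for 0.2 s.
2. the red tray has been drawn out from under the top board with the hook still in its ring (all of step 1 and x of tray_red_rear in the frame of rack below 0.002 m), for 0.1 s.
At the end, for the whole second after the job is handed in: Red tray flat (0.1 rad) and still on the table, its rear wall clear of the top board's front edge (to 2 mm), water pot standing in it (0.2 rad, within 60 mm of its centre); hook still in its rest (handle centre within 18 mm of the seat point, tilt under 0.12 rad, along the rest to 0.15 rad) (x of tray_red_rear in the frame of rack below 0.002 m and angle between tray_red's own z axis and vertical below 0.1 rad and height (world z) of tray_red below 0.01 m and angle between water_pot's own z axis and vertical below 0.2 rad and horizontal distance between water_pot and tray_red below 0.06 m and z of water_pot in the frame of tray_red below 0.015 m and linear speed of each of tray_red, hook below 0.01 m/s and distance between hook and rest_seat below 0.018 m and angle between hook's own z axis and vertical below 0.12 rad and angle between the x axis of hook and the x axis of rest, either way round below 0.15 rad); the robot touches nothing.
It fails at once if the robot itself (fingers or arm) touches the red tray or the water pot (contact force between any of the fingers, the arm and tray_red above 0.5 N or contact force between any of the fingers, the arm and water_pot above 0.5 N).
It fails at once if the water pot tips by more than 0.4 rad (angle between water_pot's own z axis and vertical above 0.4 rad).
It fails at once if the blue tray or the glue jar is moved more than 20 mm (distance of any of tray_blue, glue_jar from where it was at the start of the episode above 0.02 m).
It fails at once if the bowl, the ink bottle or the plywood box is moved more than 20 mm or tipped (distance of any of rinse_bowl, ink_bottle, wood_box from where it was at the start of the episode above 0.02 m or angle between any of rinse_bowl, ink_bottle, wood_box's own z axis and vertical above 0.4 rad).
It also fails if it takes over 53 s, if anything falls off the work surface, if the arm or the gripper's body presses on something with over 40 N, if the wrist force passes 120 N, or if a joint passes its speed limit or range.

## Working session

There is one attempt and no reset: what is moved stays moved. The work goes in short steps, Python scripts to look and compute and a tool call to move; the robot and the scene stay as the last step left them, time stands still between calls to the robot, and variables do not carry over. Pictures are saved under pics/ and viewed, and the job is handed in when it is done.

Besides the shell and the picture viewer there is one more tool, called after ">>>" by a JSON object that holds its "op" and its "data". arm_command: Moves the arm, as the interface text tells. Shifts and turns lie within -1 to 1; 1 stands for 0.2 m of shift or 60 degrees of turn. Its arguments: {"type":"object","properties":{"motion":{"type":"string"}},"required":["motion"]}

```bash
ls; mkdir -p pics; python3 - <<'E'
from bench import *
import cv2,numpy as np
o=get_obs();print(o)
for n in["scene","side","wrist"]:
    c=camera(n);cv2.imwrite(f"pics/{n}0.png",c["img"][:,:,::-1]);print(n,c["intrinsics"].tolist(),np.round(c.get("pose",c.get("mount")),4).tolist())
    for t in["hook","rest","tray_red","tray_red_eye","rack","tray_blue","water_pot","rinse_bowl"]:
        try:
            print(t,[(np.round(d["box"]).tolist(),round(d["conf"],2)) for d in search_frame(n,t)][:3])
        except Exception as e: print(t,e)
E
```

```text
pics
{'time_s': 0.0, 'q': array([ 1.13268741e+00,  1.81543430e-01,  1.60802522e+00,  3.06593092e-05,
        1.35382069e+00, -2.06333121e-01]), 'dq': array([-0.00023342,  0.00072758,  0.00038718, -0.00091677, -0.00134944,
       -0.00022496]), 'joint_efforts': array([ 3.26919391e-03, -4.44877839e+01, -3.51338053e+01,  2.39609420e-05,
        9.02444765e-03,  4.07427308e-05]), 'eef_pos': array([0.13182777, 0.55910279, 0.23037451]), 'eef_rot': array([-2.98679360e-04,  1.15631921e-01,  9.93291725e-01, -8.47370983e-04]), 'wrist_force': array([0.00137128, 0.02361047, 0.13764553]), 'torque': array([ 0.00569027, -0.00237985, -0.03959936]), 'opening': 1.0026293862635445}
scene [[535.5770988354258, 0.0, 276.692703561913], [0.0, 535.5770988354258, 210.28863751196633], [0.0, 0.0, 1.0]] [[-0.5542, 0.7346, -0.3915, 1.228], [0.8324, 0.4884, -0.262, 0.476], [-0.0012, -0.471, -0.8821, 1.4298], [0.0, 0.0, 0.0, 1.0]]
hook [([388.0, 247.0, 456.0, 269.0], 0.96), ([349.0, 197.0, 389.0, 253.0], 0.86)]
rest [([354.0, 201.0, 390.0, 243.0], 0.62)]
tray_red []
tray_red_eye []
rack [([174.0, 185.0, 320.0, 303.
[... 497 characters left out ...]

tray_red [([307.0, 223.0, 350.0, 270.0], 0.57), ([166.0, 197.0, 215.0, 236.0], 0.5), ([324.0, 345.0, 378.0, 403.0], 0.2)]
tray_red_eye [([308.0, 224.0, 347.0, 264.0], 0.82)]
rack [([248.0, 157.0, 389.0, 283.0], 0.93), ([168.0, 202.0, 215.0, 236.0], 0.66)]
tray_blue [([269.0, 194.0, 304.0, 232.0], 0.77)]
water_pot []
rinse_bowl [([324.0, 347.0, 381.0, 401.0], 0.67)]
wrist [[325.19226210127806, 0.0, 284.3620722700636], [0.0, 325.19226210127806, 208.04263192022094], [0.0, 0.0, 1.0]] [[0.0003, -0.961, -0.2766, 0.0708], [1.0, -0.0, 0.0014, 0.0004], [-0.0013, -0.2766, 0.961, -0.1435], [0.0, 0.0, 0.0, 1.0]]
hook []
rest []
tray_red []
tray_red_eye []
rack []
tray_blue []
water_pot []
rinse_bowl []
```

View pics/scene0.png

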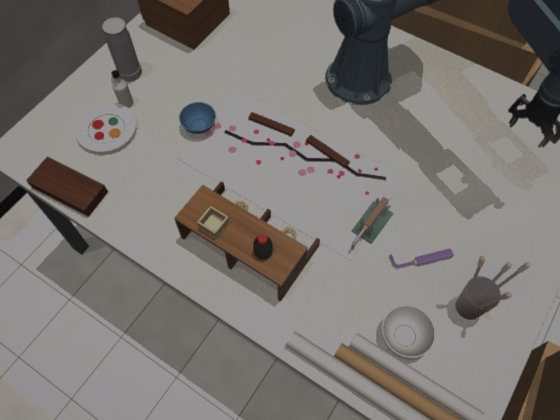

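View pics/side0.png

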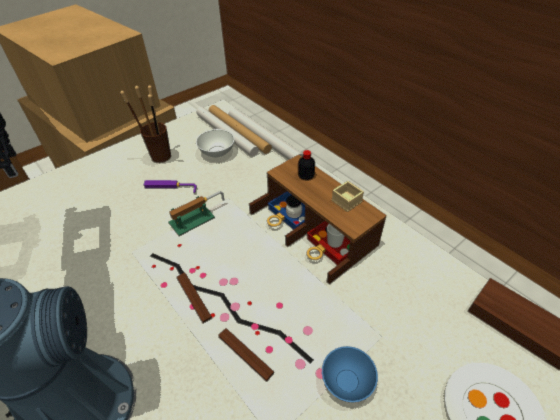

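View pics/wrist0.png

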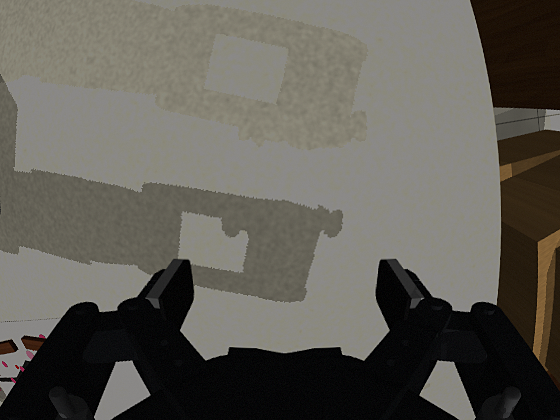

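```bash
python3 - <<'E'
import cv2
a=cv2.imread("pics/scene0.png");b=cv2.imread("pics/side0.png")
cv2.imwrite("pics/c1.png",cv2.resize(a[180:310,310:480],None,fx=4.5,fy=4.5,interpolation=cv2.INTER_CUBIC))
cv2.imwrite("pics/c2.png",cv2.resize(b[150:290,130:400],None,fx=2.9,fy=2.9,interpolation=cv2.INTER_CUBIC))
E
```

```text
(no output)
```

View pics/c1.png

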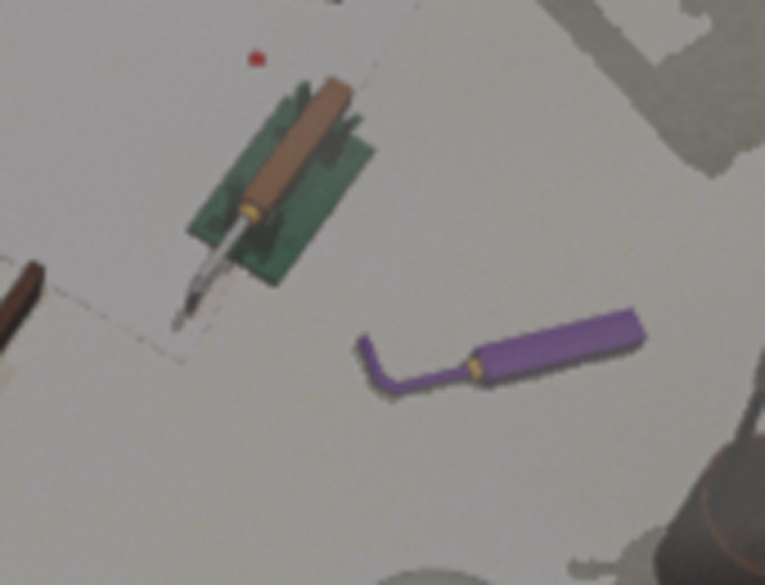

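View pics/c2.png

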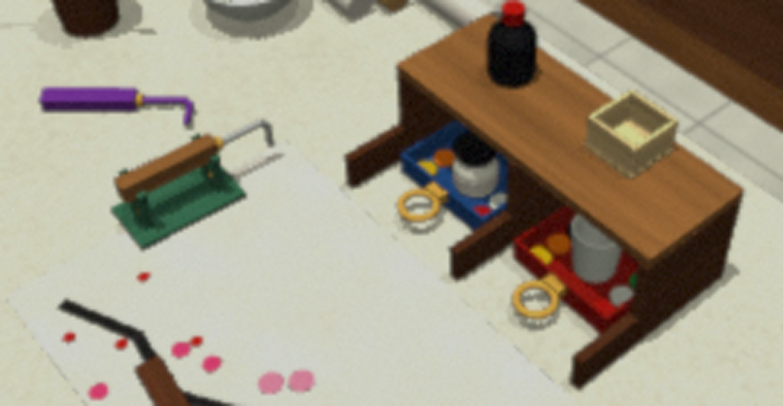

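The picture shows two hook-like things. One is the wooden hook in the green rest (scene ~372,222; side ~195,205), and the other is a purple hook lying on the table (scene ~425,258; side ~170,185). By the description I want the wooden one, and the crop confirms it. The red tray is in the nearer bay in the side view, with its ring at side ~(314,254). I'll take finer crops to measure from.

```bash
cat > h.py <<'E'
import numpy as np,cv2
from scipy.spatial.transform import Rotation as R
CAM={"scene":(535.577,276.693,210.289,np.array([[-0.5542,0.7346,-0.3915,1.228],[0.8324,0.4884,-0.262,0.476],[-0.0012,-0.471,-0.8821,1.4298]])),
"side":(395.797,285.644,211.349,np.array([[0.7557,-0.4717,0.4544,0.1448],[-0.6549,-0.5388,0.5298,-0.5098],[-0.0051,-0.698,-0.7161,0.8931]]))}
def ray(n,uv):
    f,cx,cy,P=CAM[n];return P[:,3],P[:,:3]@np.array([(uv[0]-cx)/f,(uv[1]-cy)/f,1])
def onz(n,uv,z):
    o,d=ray(n,uv);return o+d*(z-o[2])/d[2]
def proj(n,p):
    f,cx,cy,P=CAM[n];c=P[:,:3].T@(np.array(p)-P[:,3]);return np.array([cx+f*c[0]/c[2],cy+f*c[1]/c[2]])
def tri(a,b):
    A=[];B=[]
    for n,uv in(("scene",a),("side",b)):
        o,d=ray(n,uv);d=d/np.linalg.norm(d);M=np.eye(3)-np.outer(d,d);A.append(M);B.append(M@o)
    return np.linalg.lstsq(np.vstack(A),np.hstack(B),rcond=None)[0]
E
python3 - <<'E'
import cv2
def crop(n,x0,y0,x1,y1,s,o):
    a=cv2.imread(f"pics/{n}0.png")[y0:y1,x0:x1]
    a=cv2.resize(a,None,fx=s,fy=s,interpolation=cv2.INTER_CUBIC)
    for x in range((x0+9)//10*10,x1,10):
        cv2.line(a,((x-x0)*s,0),((x-x0)*s,6),(0,255,255),1);cv2.putText(a,str(x),((x-x0)*s,16),0,.35,(0,0,255))
    for y in range((y0+9)//10*10,y1,10):
        cv2.line(a,(0,(y-y0)*s),(6,(y-y0)*s),(0,255,255),1);cv2.putText(a,str(y),(8,(y-y0)*s+4),0,.35,(0,0,255))
    cv2.imwrite(f"pics/{o}.png",a)
crop("scene",335,190,400,256,9,"d1")
crop("scene",168,178,328,298,5,"d2")
crop("side",140,170,230,240,8,"d3")
crop("side",245,150,390,285,4,"d4")
E
```

```text
(no output)
```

View pics/d1.png

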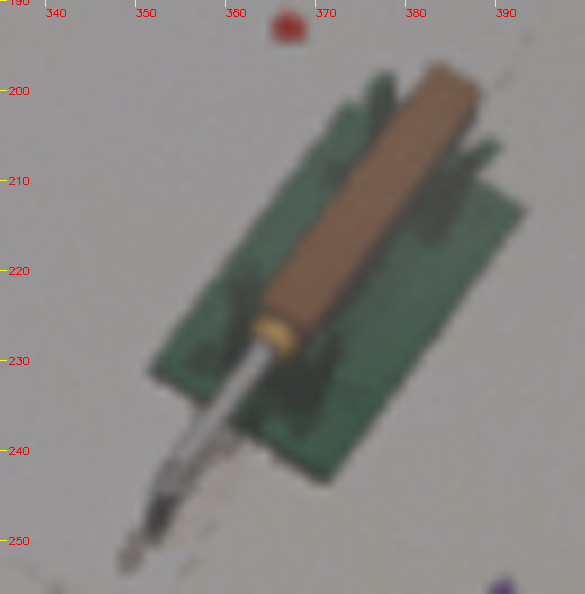

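View pics/d2.png

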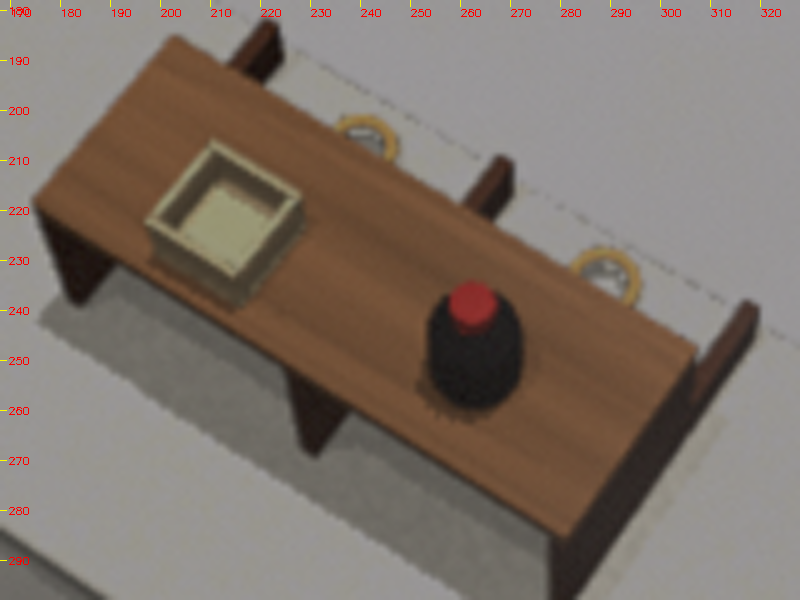

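View pics/d3.png

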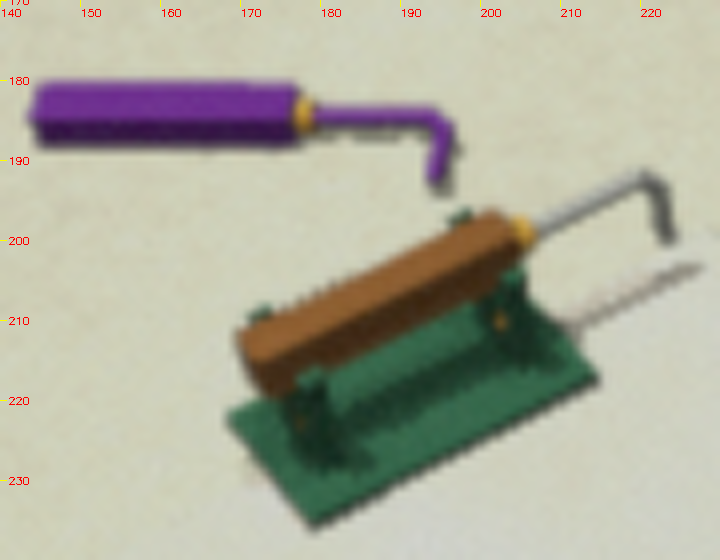

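View pics/d4.png

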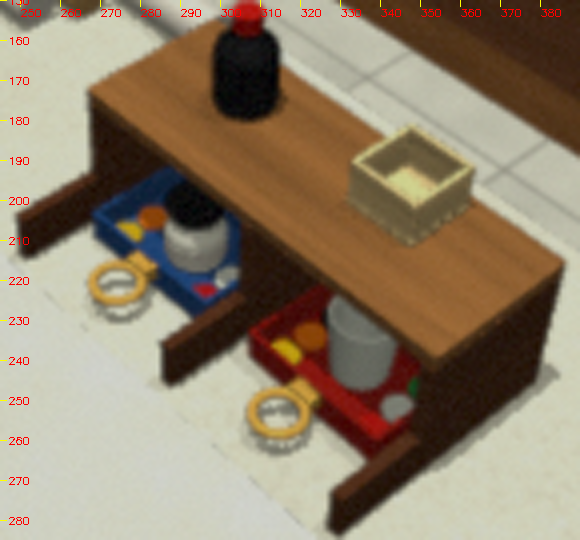

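```bash
cat > fit.py <<'E'
from h import *
from scipy.optimize import least_squares
def fit(pts,x0):
    def T(p,l): 
        c,s=np.cos(p[2]),np.sin(p[2]);return [p[0]+c*l[0]-s*l[1],p[1]+s*l[0]+c*l[1],l[2]]
    f=lambda p:np.hstack([proj(n,T(p,l))-uv for n,l,uv in pts])
    r=least_squares(f,x0,x_scale=[.01,.01,.1],loss='soft_l1');return r.x,np.round(f(r.x).reshape(-1,2),1).tolist()
E
python3 - <<'E'
from fit import *
for n,uv,z in[("scene",(351.5,231),.008),("scene",(370.5,243),.008),("scene",(393,213),.008),("scene",(385.8,198.8),.069),("scene",(366,225.5),.069),("side",(168.5,222.5),.008),("side",(179,235),.008),("side",(214.5,217),.008),
 ("scene",(202,185),.129),("scene",(306.5,247),.129),("side",(268,172.5),.129),("side",(353.5,239.5),.129),("side",(314.7,253.5),.02),("side",(274.5,221),.02),("scene",(241,206),.02),("scene",(289,234.5),.02)]:
    print(n,uv,np.round(onz(n,uv,z),4))
E
```

```text
scene (351.5, 231) [0.5325 0.2757 0.008 ]
scene (370.5, 243) [0.5356 0.3412 0.008 ]
scene (393, 213) [0.4114 0.3494 0.008 ]
scene (385.8, 198.8) [0.4165 0.3155 0.069 ]
scene (366, 225.5) [0.5245 0.3099 0.069 ]
side (168.5, 222.5) [0.4069 0.3442 0.008 ]
side (179, 235) [0.4053 0.2789 0.008 ]
side (214.5, 217) [0.5254 0.2712 0.008 ]
scene (202, 185) [ 0.7001 -0.131   0.129 ]
scene (306.5, 247) [0.6988 0.2168 0.129 ]
side (268, 172.5) [0.696  0.2124 0.129 ]
side (353.5, 239.5) [ 0.6934 -0.1318  0.129 ]
side (314.7, 253.5) [ 0.6523 -0.0413  0.02  ]
side (274.5, 221) [0.647  0.1276 0.02  ]
scene (241, 206) [ 0.6494 -0.0399  0.02  ]
scene (289, 234.5) [0.649  0.1314 0.02  ]
```

```bash
cat > plan.py <<'E'
from h import *
from bench import *
def Rq(q): return R.from_quat([q[1],q[2],q[3],q[0]])
def goalR(yaw): # tool x -> -(cos,sin), z down
    c,s=np.cos(yaw),np.sin(yaw);return R.from_matrix(np.array([[-c,s,0],[-s,-c,0],[0,0,-1]]).T.T@np.diag([1,-1,1])) 
def plan(p,yaw,n,grip,p0=None,R0=None):
    o=get_obs();p0=o["eef_pos"] if p0 is None else p0;R0=Rq(o["eef_rot"]) if R0 is None else R0
    c,s=np.cos(yaw),np.sin(yaw)
    G=R.from_matrix(np.array([[-c,-s,0],[-s,c,0],[0,0,-1]]))
    rv=(R0.inv()*G).as_rotvec();rows=[]
    for i in range(n):
        Ri=R0*R.from_rotvec(rv*i/n)
        t=Ri.inv().apply((np.array(p)-p0)/n)/.2
        rows.append(" ".join(f"{v:.3f}" for v in np.r_[t,rv/n/np.radians(60)])+f" {grip}")
    print("err mm",np.round((np.array(p)-p0)*1000,1),"rot deg",np.round(np.degrees(rv),2));print("; ".join(rows))
E
python3 - <<'E'
from fit import *
L=[("scene",(-62.5,0),0)]
pts=[("scene",[.0625,-.035,.008],(351.5,231)),("scene",[.0625,.035,.008],(370.5,243)),("scene",[-.0625,.035,.008],(393,213)),
("side",[-.0625,.035,.008],(168.5,222.5)),("side",[-.0625,-.035,.008],(179,235)),("side",[.0625,-.035,.008],(214.5,217))]
print(fit(pts,[.47,.31,-.06]))
print(fit(pts[:3],[.47,.31,-.06])[0],fit(pts[3:],[.47,.31,-.06])[0])
from plan import *
plan([.470,.312,.17],-.06,11,1)
E
```

```text
(array([ 0.46974806,  0.31091615, -0.05157089]), [[-0.5, -1.1], [0.7, -0.2], [0.2, -0.7], [-0.1, -1.2], [0.1, -0.1], [1.1, -1.0]])
[ 0.47186823  0.31158093 -0.04963469] [ 0.46740219  0.30884903 -0.04696202]
err mm [ 337.9 -247.6  -61.3] rot deg [-0.    0.   -9.84]
-0.175 -0.074 0.028 -0.000 0.000 -0.015 1; -0.174 -0.077 0.028 -0.000 0.000 -0.015 1; -0.173 -0.080 0.028 -0.000 0.000 -0.015 1; -0.172 -0.082 0.028 -0.000 0.000 -0.015 1; -0.170 -0.085 0.028 -0.000 0.000 -0.015 1; -0.169 -0.088 0.028 -0.000 0.000 -0.015 1; -0.168 -0.090 0.028 -0.000 0.000 -0.015 1; -0.166 -0.093 0.028 -0.000 0.000 -0.015 1; -0.165 -0.096 0.028 -0.000 0.000 -0.015 1; -0.163 -0.098 0.028 -0.000 0.000 -0.015 1; -0.162 -0.101 0.028 -0.000 0.000 -0.015 1
```

>>> {"op": "arm_command", "data": {"motion": "-0.17 -0.08 0.03 0 0 -0.015 1; -0.17 -0.08 0.03 0 0 -0.015 1; -0.17 -0.08 0.03 0 0 -0.015 1; -0.17 -0.08 0.03 0 0 -0.015 1; -0.17 -0.085 0.03 0 0 -0.015 1; -0.17 -0.09 0.03 0 0 -0.015 1; -0.17 -0.09 0.03 0 0 -0.015 1; -0.165 -0.09 0.03 0 0 -0.015 1; -0.165 -0.095 0.03 0 0 -0.015 1; -0.165 -0.10 0.03 0 0 -0.015 1"}}

```text
time_s: 2.18
eef_pos: [0.4451, 0.3332, 0.1715]
eef_rot: [0.002, 0.026, 1.0, 0.004]
wrist_force: [0.5, 0.5, 1.0]
opening: 0.998
```

```bash
python3 - <<'E'
from plan import *
o=get_obs();print(o["time_s"],o["eef_pos"],o["eef_rot"])
c=camera("wrist");cv2.imwrite("pics/w1.png",c["img"][:,:,::-1])
plan([.470,.312,.17],-.05,2,1)
E
```

```text
2.1833 [0.44512418 0.33318771 0.17152693] [0.00161412 0.02613254 0.99964744 0.0044148 ]
err mm [ 19.3 -16.6  -0.6] rot deg [ 0.35  0.35 -0.31]
-0.050 -0.039 0.002 0.003 0.003 -0.003 1; -0.050 -0.039 0.001 0.003 0.003 -0.003 1
```

View pics/w1.png

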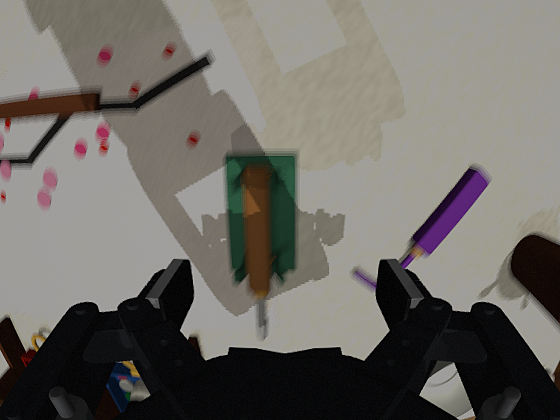

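>>> {"op": "arm_command", "data": {"motion": "-0.035 -0.03 0 0 0 0 1; 0 0 0 0 0 0 1; 0 0 0 0 0 0 1"}}

```text
time_s: 2.48
eef_pos: [0.4606, 0.3185, 0.1696]
eef_rot: [0.003, 0.032, 0.999, 0.003]
wrist_force: [-0.6, -0.3, 0.3]
opening: 1.0
```

```bash
cat >> plan.py <<'E'
MT=np.array([[0.0003,-0.961,-0.2766,0.0708],[1,0,.0014,.0004],[-.0013,-.2766,.961,-.1435]])
def wray(uv,o):
    f,cx,cy=325.192,284.362,208.043
    v=np.array([uv[0]-cx,uv[1]-cy]);r=np.hypot(*v);th=r/f
    d=np.r_[np.sin(th)*v/max(r,1e-9),np.cos(th)]
    RR=Rq(o["eef_rot"]);return o["eef_pos"]+RR.apply(MT[:,3]),RR.apply(MT[:,:3]@d)
def wz(uv,z,o):
    a,d=wray(uv,o);return a+d*(z-a[2])/d[2]
E
python3 - <<'E'
from plan import *
o=get_obs();print(o["time_s"],o["eef_pos"],o["eef_rot"]);import pickle;pickle.dump(o,open("o2.pkl","wb"))
c=camera("wrist");cv2.imwrite("pics/w2.png",c["img"][:,:,::-1])
a=c["img"][130:350,190:340,::-1];a=cv2.resize(a,None,fx=2.7,fy=2.7,interpolation=cv2.INTER_CUBIC);cv2.imwrite("pics/w2c.png",a)
E
```

```text
2.4833 [0.46064203 0.31854163 0.16959051] [0.00254578 0.03187093 0.99948531 0.00262405]
```

View pics/w2c.png

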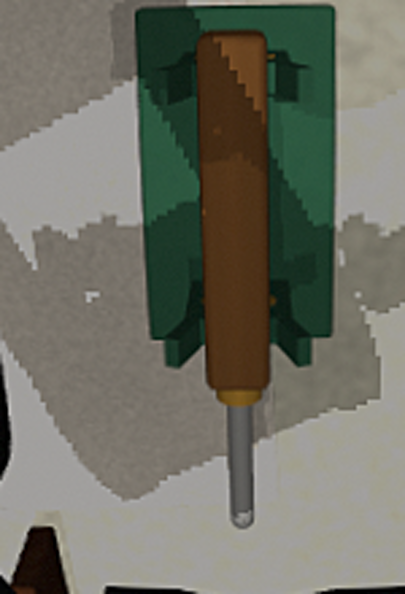

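```bash
python3 - <<'E'
from plan import *
import pickle;o=pickle.load(open("o2.pkl","rb"))
u=lambda x,y:(190+x/2.7,130+y/2.7)
for n,p,z in[("hand near",(232.5,33),.069),("hand far",(238.5,386),.069),("f1",(136,7),.008),("f2",(335,7),.008),("f3",(332,336),.008),("f4",(150,338),.008),("bend",(241,520),.06)]:
    print(n,np.round(wz(u(*p),z,o),4))
E
```

```text
hand near [0.4091 0.3169 0.069 ]
hand far [0.5172 0.3112 0.069 ]
f1 [0.4025 0.2827 0.008 ]
f2 [0.4071 0.3514 0.008 ]
f3 [0.5302 0.3454 0.008 ]
f4 [0.5265 0.276  0.008 ]
bend [0.5758 0.3078 0.06  ]
```

```bash
python3 - <<'E'
from plan import *
plan([.467,.3128,.10],-.052,3,1)
plan([.467,.3128,.038],-.052,3,1)
E
```

```text
err mm [  6.5  -5.9 -69.7] rot deg [ 0.3   0.3  -0.63]
-0.011 -0.010 0.116 0.002 0.002 -0.003 1; -0.011 -0.010 0.116 0.002 0.002 -0.003 1; -0.011 -0.009 0.116 0.002 0.002 -0.003 1
err mm [   6.5   -5.9 -131.7] rot deg [ 0.3   0.3  -0.63]
-0.010 -0.010 0.219 0.002 0.002 -0.003 1; -0.011 -0.010 0.219 0.002 0.002 -0.003 1; -0.011 -0.010 0.219 0.002 0.002 -0.003 1
```

>>> {"op": "arm_command", "data": {"motion": "-0.012 -0.01 0.1 0.002 0.002 -0.003 1; -0.012 -0.01 0.1 0.002 0.002 -0.003 1; -0.012 -0.01 0.1 0.002 0.002 -0.003 1; 0 0 0 0 0 0 1; 0 0 0 0 0 0 1"}}

```text
time_s: 2.95
eef_pos: [0.465, 0.3181, 0.111]
eef_rot: [0.001, 0.023, 1.0, 0.001]
wrist_force: [0.4, 0.3, 0.8]
opening: 1.002
```

```bash
python3 - <<'E'
from plan import *
o=get_obs();print(o["eef_pos"])
plan([.467,.3128,.038],-.052,3,1)
E
```

```text
[0.46495899 0.31806414 0.11099255]
err mm [  2.   -5.3 -73. ] rot deg [0.13 0.15 0.3 ]
-0.003 -0.009 0.122 0.001 0.001 0.002 1; -0.004 -0.009 0.122 0.001 0.001 0.002 1; -0.004 -0.009 0.122 0.001 0.001 0.002 1
```

>>> {"op": "arm_command", "data": {"motion": "-0.004 -0.012 0.1 0.001 0.001 0.002 1; -0.004 -0.012 0.1 0.001 0.001 0.002 1; -0.004 -0.012 0.08 0 0 0 1; -0.004 -0.012 0.05 0 0 0 1; 0 0 0 0 0 0 1; 0 0 0 0 0 0 1"}}

```text
time_s: 3.45
eef_pos: [0.4687, 0.3148, 0.0512]
eef_rot: [0.005, 0.022, 1.0, 0.003]
wrist_force: [0.3, -0.1, -0.2]
opening: 0.997
```

```bash
python3 - <<'E'
from plan import *
o=get_obs();print(o["eef_pos"])
plan([.467,.3128,.038],-.052,1,1)
c=camera("wrist");cv2.imwrite("pics/w3.png",c["img"][:,:,::-1])
E
```

```text
[0.46873794 0.31480646 0.05117423]
err mm [ -1.7  -2.  -13.2] rot deg [0.33 0.55 0.43]
0.009 -0.011 0.066 0.005 0.009 0.007 1
```

View pics/w3.png

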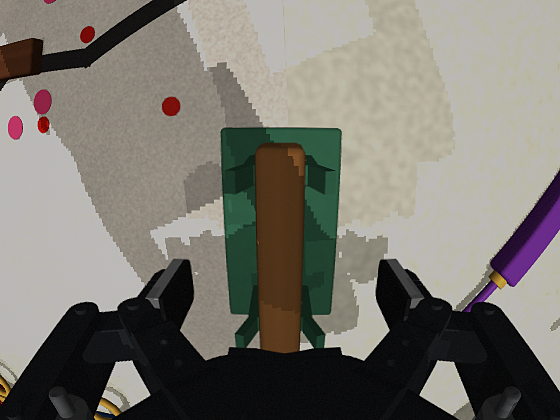

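The handle (cols 257–303) lies centred between the fingers (midpoint ~284). Next I lower the last 13 mm and close.

>>> {"op": "arm_command", "data": {"motion": "0.005 -0.008 0.05 0.005 0.009 0.006 1; 0 -0.005 0.03 0 0 0 1; 0 0 0 0 0 0 1; 0 0 0 0 0 0 0; 0 0 0 0 0 0 0; 0 0 0 0 0 0 0; 0 0 0 0 0 0 0; 0 0 0 0 0 0 0; 0 0 0 0 0 0 0; 0 0 0 0 0 0 0"}}

```text
time_s: 4.33
eef_pos: [0.4705, 0.3138, 0.0384]
eef_rot: [0.003, 0.026, 1.0, 0.002]
wrist_force: [-0.4, 0.3, -1.1]
opening: 0.221
```

```bash
python3 - <<'E'
from plan import *
o=get_obs();print(o["eef_pos"],o["opening"],o["wrist_force"])
plan([.467,.3128,.038],-.052,1,0)
c=camera("wrist");cv2.imwrite("pics/w4.png",c["img"][:,:,::-1])
E
```

```text
[0.47052066 0.31379961 0.03836529] 0.22051836647414327 [-0.36403657  0.333702   -1.11837376]
err mm [-3.5 -1.  -0.4] rot deg [0.18 0.34 0.05]
0.017 -0.006 0.002 0.003 0.006 0.001 0
```

View pics/w4.png

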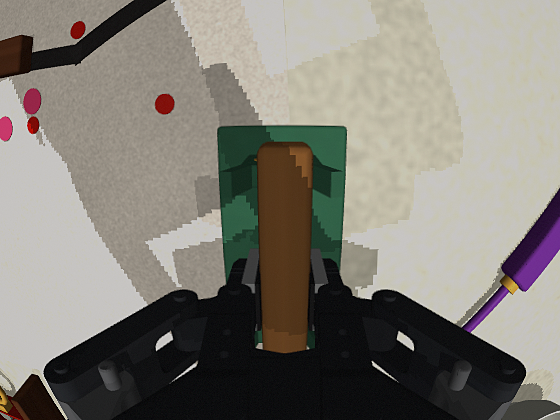

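The jaws have closed on the handle at opening 0.22 (about 19 mm), so I lift straight up.

>>> {"op": "arm_command", "data": {"motion": "0 0 -0.06 0 0 0 0; 0 0 -0.1 0 0 0 0; 0 0 -0.1 0 0 0 0; 0 0 -0.1 0 0 0 0; 0 0 -0.1 0 0 0 0; 0 0 -0.08 0 0 0 0; 0 0 0 0 0 0 0; 0 0 0 0 0 0 0"}}

```text
time_s: 5.05
eef_pos: [0.4677, 0.3127, 0.1536]
eef_rot: [0.001, 0.026, 1.0, 0.001]
wrist_force: [-1.1, -0.7, -1.2]
opening: 0.227
```

```bash
python3 - <<'E'
from plan import *
o=get_obs();print(o["eef_pos"],o["opening"],o["wrist_force"])
for n in["wrist","side"]:
    c=camera(n);cv2.imwrite(f"pics/{n}5.png",c["img"][:,:,::-1])
plan([.5,-.04,.13],-.0,10,0)
E
```

```text
[0.46770758 0.31273544 0.15364679] 0.22662023874236464 [-1.14437957 -0.70910853 -1.16103699]
err mm [  32.5 -352.6  -22.8] rot deg [ 0.06  0.07 -2.93]
-0.025 -0.175 0.011 0.000 0.000 -0.005 0; -0.024 -0.175 0.011 0.000 0.000 -0.005 0; -0.023 -0.176 0.011 0.000 0.000 -0.005 0; -0.023 -0.176 0.011 0.000 0.000 -0.005 0; -0.022 -0.176 0.011 0.000 0.000 -0.005 0; -0.021 -0.176 0.011 0.000 0.000 -0.005 0; -0.020 -0.176 0.011 0.000 0.000 -0.005 0; -0.019 -0.176 0.011 0.000 0.000 -0.005 0; -0.018 -0.176 0.011 0.000 0.000 -0.005 0; -0.017 -0.176 0.011 0.000 0.000 -0.005 0
```

View pics/side5.png

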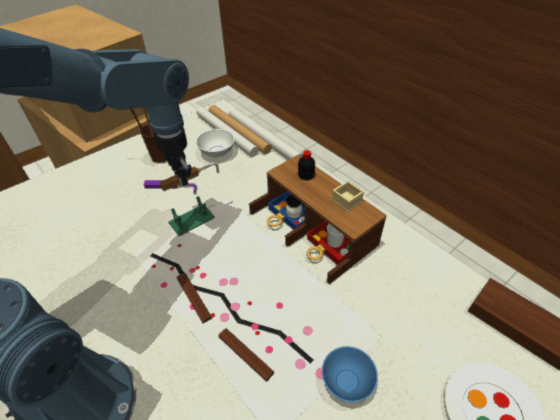

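The hook came up level at side ~(185,178). Now I carry it across.

>>> {"op": "arm_command", "data": {"motion": "-0.035 -0.1 0 0 0 -0.005 0; -0.035 -0.15 0 0 0 -0.005 0; -0.03 -0.175 0 0 0 -0.005 0; -0.03 -0.175 0 0 0 -0.005 0; -0.03 -0.175 0 0 0 -0.005 0; -0.03 -0.175 0 0 0 -0.005 0; -0.025 -0.175 0 0 0 -0.005 0; -0.025 -0.175 0 0 0 -0.005 0; -0.02 -0.175 0 0 0 -0.005 0; -0.02 -0.15 0 0 0 -0.005 0"}}

```text
time_s: 5.98
eef_pos: [0.5072, -0.0211, 0.1375]
eef_rot: [-0.011, -0.008, 1.0, 0.002]
wrist_force: [1.5, 0.6, -1.0]
opening: 0.223
```

```bash
python3 - <<'E'
from plan import *
plan([.52,-.042,.13],-.0,4,0)
E
```

```text
err mm [ 12.8 -20.9  -7.5] rot deg [ 0.19 -1.25  0.89]
-0.016 -0.026 0.009 0.001 -0.005 0.004 0; -0.016 -0.026 0.009 0.001 -0.005 0.004 0; -0.016 -0.026 0.009 0.001 -0.005 0.004 0; -0.016 -0.026 0.009 0.001 -0.005 0.004 0
```

>>> {"op": "arm_command", "data": {"motion": "-0.016 -0.02 0.005 0.001 -0.005 0.004 0; -0.016 -0.02 0.005 0.001 -0.005 0.004 0; -0.016 -0.02 0.005 0.001 -0.005 0.004 0; 0 0 0 0 -0.003 0 0; 0 0 0 0 0 0 0; 0 0 0 0 0 0 0"}}

```text
time_s: 6.48
eef_pos: [0.5143, -0.0369, 0.1283]
eef_rot: [-0.006, 0.002, 1.0, 0.001]
wrist_force: [0.4, -0.4, -1.2]
opening: 0.223
```

```bash
python3 - <<'E'
from plan import *
plan([.52,-.042,.13],-.0,1,0)
for n in["wrist","side","scene"]:
    o=get_obs();print(o["eef_pos"],np.round(o["eef_rot"],4))
    c=camera(n);cv2.imwrite(f"pics/{n}6.png",c["img"][:,:,::-1])
a=cv2.imread("pics/side6.png")[190:290,240:360];cv2.imwrite("pics/s6c.png",cv2.resize(a,None,fx=6,fy=6,interpolation=cv2.INTER_CUBIC))
a=cv2.imread("pics/scene6.png")[170:250,200:310];cv2.imwrite("pics/t6c.png",cv2.resize(a,None,fx=7,fy=7,interpolation=cv2.INTER_CUBIC))
E
```

```text
err mm [ 5.7 -5.1  1.7] rot deg [ 0.12 -0.64 -0.23]
-0.028 -0.025 -0.009 0.002 -0.011 -0.004 0
[ 0.51433747 -0.03687459  0.12825971] [-0.0056  0.002   1.      0.001 ]
[ 0.51422953 -0.0366715   0.12824719] [-0.0057  0.0019  1.      0.0011]
[ 0.51438935 -0.03681547  0.12846735] [-0.0054  0.0018  1.      0.001 ]
```

View pics/s6c.png

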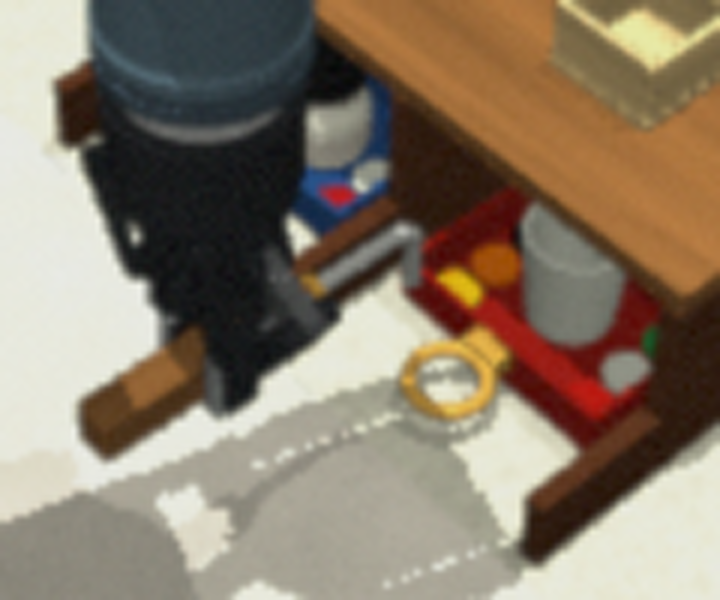

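View pics/t6c.png

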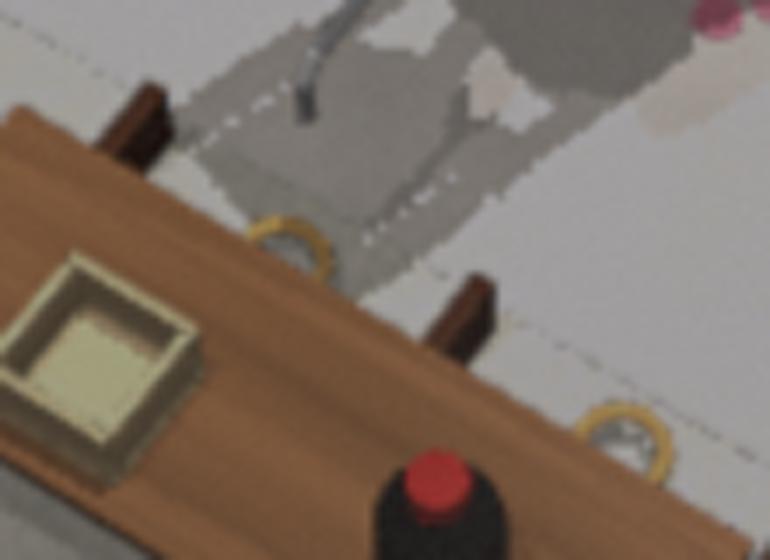

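View pics/wrist6.png

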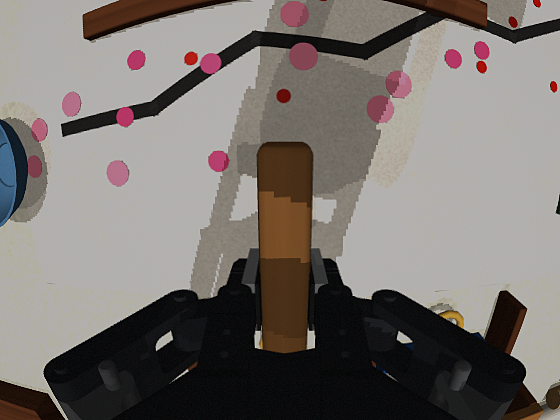

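```bash
python3 - <<'E'
from h import *
print(tri((243.7,187.0),(308.5,237.5)), tri((241.4,206.5),(314.7,253.2)))
print(onz("side",(314.7,253.2),.02),onz("scene",(241.4,206.5),.02))
t=tri((243.7,187.0),(308.5,237.5));print(proj("scene",t),proj("side",t))
E
```

```text
[ 0.62841614 -0.03815901  0.10410454] [ 0.65154508 -0.0392437   0.02028018]
[ 0.65300739 -0.0405358   0.02      ] [ 0.65011933 -0.03791377  0.02      ]
[243.94054405 186.91227571] [308.83218925 237.54479733]
```

>>> {"op": "arm_command", "data": {"motion": "-0.03 -0.004 0 0.002 -0.008 -0.003 0; -0.03 -0.004 0.01 0 -0.005 0 0; -0.03 -0.002 0.02 0 0 0 0; -0.02 0 0.04 0 0 0 0; -0.01 0 0.04 0 0 0 0; 0 0 0.04 0 0 0 0; 0 0 0 0 0 0 0; 0 0 0 0 0 0 0"}}

```text
time_s: 7.3
eef_pos: [0.5419, -0.0378, 0.0952]
eef_rot: [0.003, -0.001, 1.0, -0.0]
wrist_force: [-1.0, -0.1, -1.2]
opening: 0.224
```

```bash
python3 - <<'E'
from plan import *
o=get_obs();print(o["eef_pos"],np.round(o["eef_rot"],4))
plan([.5368,-.0385,.032],-.0,3,0)
for n in["side","scene"]:
    c=camera(n);cv2.imwrite(f"pics/{n}7.png",c["img"][:,:,::-1])
a=cv2.imread("pics/side7.png")[190:290,240:360];cv2.imwrite("pics/s7c.png",cv2.resize(a,None,fx=6,fy=6,interpolation=cv2.INTER_CUBIC))
a=cv2.imread("pics/scene7.png")[170:250,200:310];cv2.imwrite("pics/t7c.png",cv2.resize(a,None,fx=7,fy=7,interpolation=cv2.INTER_CUBIC))
E
```

```text
[ 0.54190724 -0.03776765  0.09524086] [ 2.6e-03 -1.1e-03  1.0e+00 -3.0e-04]
err mm [ -5.1  -0.7 -63.2] rot deg [-0.04  0.3   0.13]
0.009 -0.001 0.105 -0.000 0.002 0.001 0; 0.009 -0.001 0.105 -0.000 0.002 0.001 0; 0.009 -0.001 0.105 -0.000 0.002 0.001 0
```

View pics/s7c.png

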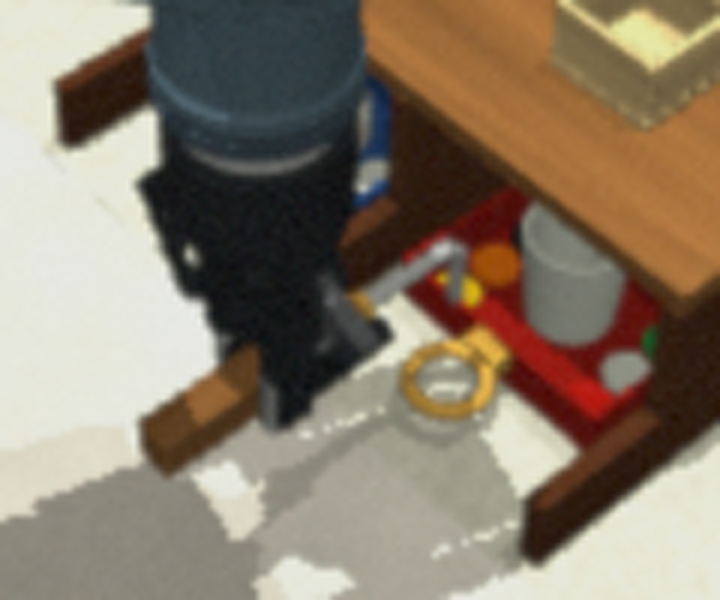

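View pics/t7c.png

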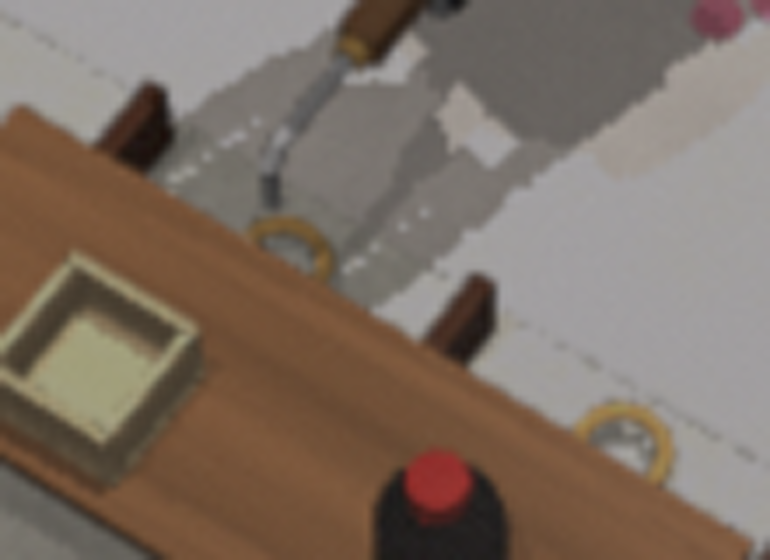

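```bash
python3 - <<'E'
from plan import *
t=tri((238.9,199.4),(316,240.5));print(t,proj("scene",t),proj("side",t))
for x in(.5368,): plan([x,-.0390,.055],-.0,3,0)
E
```

```text
[ 0.65599368 -0.0389532   0.07119019] [238.85846824 199.35460151] [316.02027079 240.51511019]
err mm [ -5.   -1.2 -40.6] rot deg [-0.04  0.31  0.13]
0.009 -0.002 0.068 -0.000 0.002 0.001 0; 0.009 -0.002 0.068 -0.000 0.002 0.001 0; 0.008 -0.002 0.068 -0.000 0.002 0.001 0
```

>>> {"op": "arm_command", "data": {"motion": "0.01 -0.002 0.05 0 0.003 0.001 0; 0.008 -0.002 0.05 0 0.002 0 0; 0.004 -0.001 0.04 0 0 0 0; 0 0 0.02 0 0 0 0; 0 0 0 0 0 0 0; 0 0 0 0 0 0 0"}}

```text
time_s: 7.9
eef_pos: [0.5366, -0.0391, 0.0604]
eef_rot: [-0.0, -0.0, 1.0, -0.0]
wrist_force: [0.5, -0.1, -1.0]
opening: 0.221
```

```bash
python3 - <<'E'
from plan import *
o=get_obs();print(o["eef_pos"],np.round(o["eef_rot"],4),o["wrist_force"])
plan([.5374,-.0390,.033],-.0,2,0)
for n in["side","scene"]:
    c=camera(n);cv2.imwrite(f"pics/{n}8.png",c["img"][:,:,::-1])
a=cv2.imread("pics/side8.png")[190:290,240:360];cv2.imwrite("pics/s8c.png",cv2.resize(a,None,fx=6,fy=6,interpolation=cv2.INTER_CUBIC))
E
```

```text
[ 0.53662241 -0.0390704   0.06041791] [-0.e+00 -3.e-04  1.e+00 -4.e-04] [ 0.54951907 -0.14549861 -1.01242464]
err mm [  0.8   0.1 -27.4] rot deg [-0.05 -0.    0.03]
-0.002 0.000 0.069 -0.000 -0.000 0.000 0; -0.002 0.000 0.069 -0.000 -0.000 0.000 0
```

View pics/s8c.png

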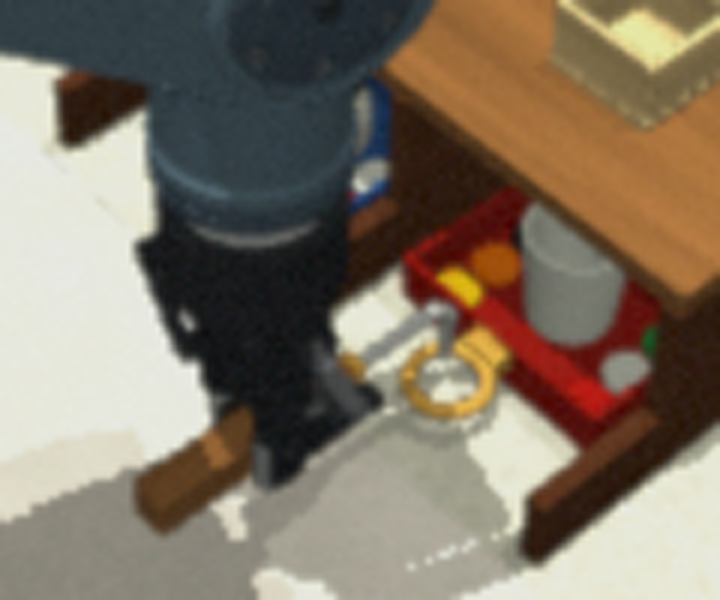

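The tip is right over the ring hole (side crop ~(446,355)), so I lower it in.

>>> {"op": "arm_command", "data": {"motion": "-0.002 0 0.03 0 0 0 0; -0.002 0 0.03 0 0 0 0; 0 0 0.03 0 0 0 0; 0 0 0.03 0 0 0 0; 0 0 0 0 0 0 0; 0 0 0 0 0 0 0; 0 0 0 0 0 0 0"}}

```text
time_s: 8.58
eef_pos: [0.5387, -0.0393, 0.035]
eef_rot: [0.001, -0.0, 1.0, -0.001]
wrist_force: [0.3, -0.6, -1.3]
opening: 0.231
```

```bash
python3 - <<'E'
from plan import *
o=get_obs();print(o["eef_pos"],np.round(o["eef_rot"],4),o["wrist_force"])
for n in["side"]:
    c=camera(n);cv2.imwrite(f"pics/{n}9.png",c["img"][:,:,::-1])
a=cv2.imread("pics/side9.png")[190:290,240:360];cv2.imwrite("pics/s9c.png",cv2.resize(a,None,fx=6,fy=6,interpolation=cv2.INTER_CUBIC))
E
```

```text
[ 0.53874731 -0.03932717  0.03500441] [ 1.2e-03 -4.0e-04  1.0e+00 -8.0e-04] [ 0.28537444 -0.59563717 -1.2661752 ]
```

View pics/s9c.png

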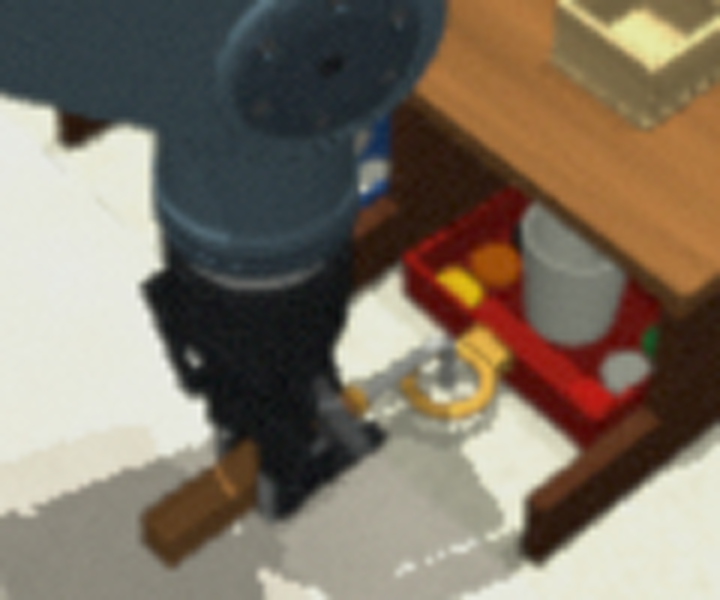

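The tip is in the ring hole with its bar visible inside it (crop ~(445,365)). I settle 2 mm lower and start a gentle pull.

>>> {"op": "arm_command", "data": {"motion": "0.01 0 0.01 0 0 0 0; 0.01 0 0.005 0 0 0 0; 0.01 0 0 0 0 0 0; 0.012 0 0 0 0 0 0; 0.015 0 0 0 0 0 0; 0.015 0 0 0 0 0 0; 0.015 0 0 0 0 0 0; 0.015 0 0 0 0 0 0"}}

```text
time_s: 9.3
eef_pos: [0.5189, -0.0399, 0.0333]
eef_rot: [0.004, -0.0, 1.0, -0.001]
wrist_force: [1.1, 0.3, -2.3]
opening: 0.225
```

```bash
python3 - <<'E'
from plan import *
o=get_obs();print(o["eef_pos"],np.round(o["eef_rot"],4),o["wrist_force"],o["opening"])
for n in["side"]:
    c=camera(n);cv2.imwrite(f"pics/{n}10.png",c["img"][:,:,::-1])
a=cv2.imread("pics/side10.png")[190:290,240:360];cv2.imwrite("pics/s10c.png",cv2.resize(a,None,fx=6,fy=6,interpolation=cv2.INTER_CUBIC))
E
```

```text
[ 0.51886389 -0.0398668   0.03328832] [ 3.9e-03 -4.0e-04  1.0e+00 -1.4e-03] [ 1.14124806  0.3286615  -2.28875008] 0.22546429964396955
```

View pics/s10c.png

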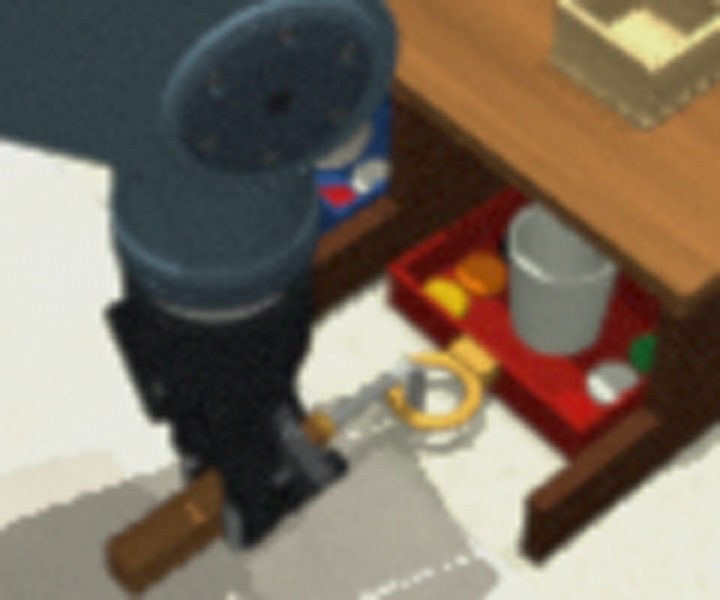

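The tray follows with the pot upright, so I keep pulling.

>>> {"op": "arm_command", "data": {"motion": "0.018 0 0 0 0.002 0 0; 0.018 0 0 0 0.002 0 0; 0.018 0 0 0 0.002 0 0; 0.018 0 0 0 0.001 0 0; 0.018 0 0 0 0 0 0; 0.018 0 0 0 0 0 0; 0.018 0 0 0 0 0 0; 0.018 0 0 0 0 0 0; 0.018 0 0 0 0 0 0; 0.018 0 0 0 0 0 0"}}

```text
time_s: 10.18
eef_pos: [0.4801, -0.0402, 0.0339]
eef_rot: [0.001, -0.0, 1.0, -0.002]
wrist_force: [3.3, -0.6, -1.0]
opening: 0.227
```

```bash
python3 - <<'E'
from plan import *
o=get_obs();print(o["eef_pos"],np.round(o["eef_rot"],4),o["wrist_force"],o["opening"])
E
```

```text
[ 0.48008477 -0.04016172  0.03394315] [ 1.2e-03 -3.0e-04  1.0e+00 -1.8e-03] [ 3.32508056 -0.55625824 -1.03791248] 0.2271479904796828
```

>>> {"op": "arm_command", "data": {"motion": "0.018 0 0.002 0 0.001 0 0; 0.018 0 0.002 0 0 0 0; 0.018 0 0 0 0 0 0; 0.018 0 0 0 0 0 0; 0.018 0 0 0 0 0 0; 0.015 0 0 0 0 0 0; 0.01 0 0 0 0 0 0; 0.005 0 0 0 0 0 0; 0 0 0 0 0 0 0; 0 0 0 0 0 0 0"}}

```text
time_s: 11.02
eef_pos: [0.4537, -0.0404, 0.0337]
eef_rot: [0.002, -0.0, 1.0, -0.002]
wrist_force: [2.1, -0.0, -1.3]
opening: 0.226
```

```bash
python3 - <<'E'
from plan import *
o=get_obs();print(o["eef_pos"],np.round(o["eef_rot"],4),o["wrist_force"],o["opening"])
for n in["side","scene"]:
    c=camera(n);cv2.imwrite(f"pics/{n}11.png",c["img"][:,:,::-1])
a=cv2.imread("pics/side11.png")[190:290,240:360];cv2.imwrite("pics/s11c.png",cv2.resize(a,None,fx=6,fy=6,interpolation=cv2.INTER_CUBIC))
a=cv2.imread("pics/scene11.png")[130:250,200:310];cv2.imwrite("pics/t11c.png",cv2.resize(a,None,fx=5,fy=5,interpolation=cv2.INTER_CUBIC))
E
```

```text
[ 0.45369617 -0.040427    0.03369219] [ 1.7e-03 -1.0e-04  1.0e+00 -2.0e-03] [ 2.12050864 -0.01897367 -1.31695926] 0.22586205088704253
```

View pics/s11c.png

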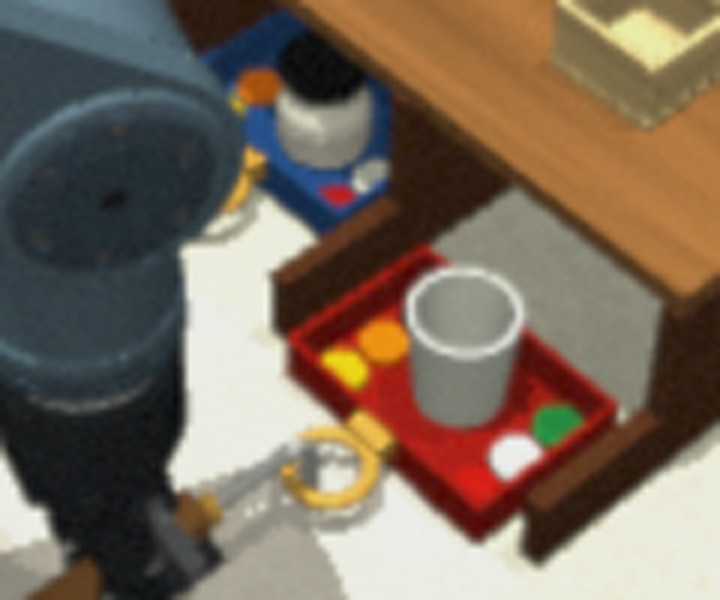

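View pics/t11c.png

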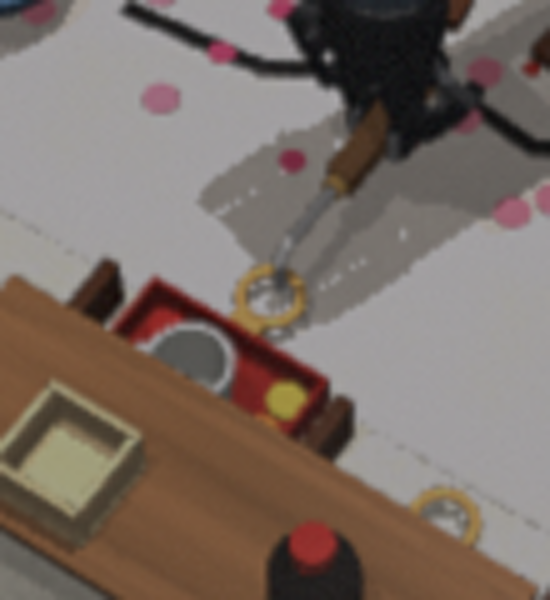

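```bash
python3 - <<'E'
from h import *
for uv,z in[((311.3,231.5),.028),((342.5,257.2),.028),((240+287/6,190+343/6),.028),((240+329/6,190+465/6),.02),((353.5,239.5),.129),((268,172.5),.129)]: print(onz("side",uv,z))
for uv,z in[((200+268/5,130+298/5),.02),((306.5,247),.129),((202,185),.129)]: print(onz("scene",uv,z))
E
```

```text
[0.69629047 0.01931093 0.028     ]
[ 0.696066   -0.10494741  0.028     ]
[0.6064867 0.0201862 0.028    ]
[ 0.57857071 -0.0405477   0.02      ]
[ 0.69339978 -0.1318453   0.129     ]
[0.69602747 0.21242004 0.129     ]
[ 0.5817631  -0.04094558  0.02      ]
[0.69884645 0.2168271  0.129     ]
[ 0.70008552 -0.13097965  0.129     ]
```

The tray's rear edge is at about x=0.697, level with the board edge, so I pull roughly 14 mm more for margin.

>>> {"op": "arm_command", "data": {"motion": "0.012 0 0.001 0 0.001 0 0; 0.015 0 0.001 0 0.001 0 0; 0.018 0 0 0 0 0 0; 0.018 0 0 0 0 0 0; 0.018 0 0 0 0 0 0; 0.015 0 0 0 0 0 0; 0.01 0 0 0 0 0 0; 0.005 0 0 0 0 0 0; 0 0 0 0 0 0 0; 0 0 0 0 0 0 0"}}

```text
time_s: 11.95
eef_pos: [0.43, -0.0407, 0.0336]
eef_rot: [0.002, -0.0, 1.0, -0.002]
wrist_force: [1.7, 0.4, -0.4]
opening: 0.224
```

```bash
python3 - <<'E'
from plan import *
o=get_obs();print(o["eef_pos"],np.round(o["eef_rot"],4),o["wrist_force"],o["opening"])
for n in["side"]:
    c=camera(n);cv2.imwrite(f"pics/{n}12.png",c["img"][:,:,::-1])
a=cv2.imread("pics/side12.png")[190:290,240:360];cv2.imwrite("pics/s12c.png",cv2.resize(a,None,fx=6,fy=6,interpolation=cv2.INTER_CUBIC))
E
```

```text
[ 0.43003003 -0.04067759  0.03363887] [ 1.6e-03 -1.0e-04  1.0e+00 -2.3e-03] [ 1.71364637  0.44826872 -0.38091397] 0.22370682202860157
```

View pics/s12c.png

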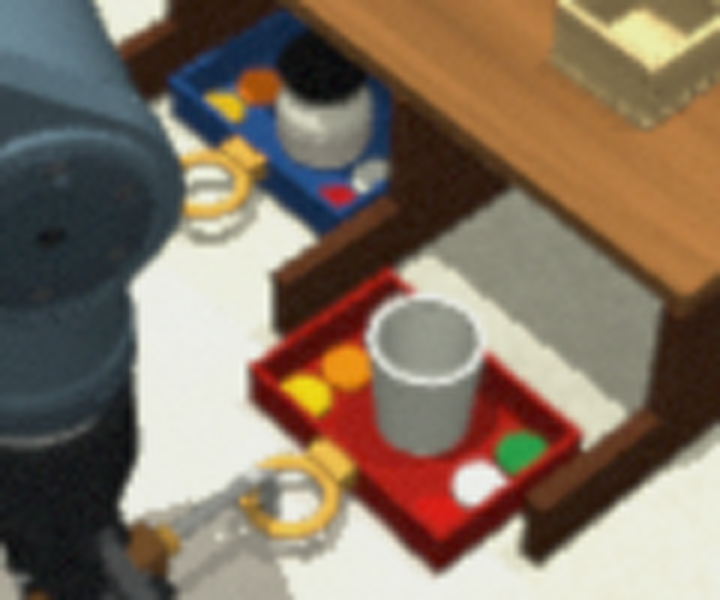

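The tray is now about 22 mm clear with the pot standing. I ease the tip forward to the hole's centre, then lift.

>>> {"op": "arm_command", "data": {"motion": "-0.012 0 0 0 0 0 0; -0.012 0 0 0 0 0 0; -0.012 0 0 0 0 0 0; 0 0 0 0 0 0 0; 0 0 -0.02 0 0 0 0; 0 0 -0.03 0 0 0 0; 0 0 -0.03 0 0 0 0; 0 0 -0.03 0 0 0 0"}}

```text
time_s: 12.67
eef_pos: [0.4331, -0.039, 0.0542]
eef_rot: [-0.005, -0.001, 1.0, -0.001]
wrist_force: [-0.2, -0.8, -0.7]
opening: 0.222
```

```bash
python3 - <<'E'
from plan import *
o=get_obs();print(o["eef_pos"],np.round(o["eef_rot"],4),o["wrist_force"],o["opening"])
for n in["side"]:
    c=camera(n);cv2.imwrite(f"pics/{n}13.png",c["img"][:,:,::-1])
a=cv2.imread("pics/side13.png")[190:290,240:360];cv2.imwrite("pics/s13c.png",cv2.resize(a,None,fx=6,fy=6,interpolation=cv2.INTER_CUBIC))
E
```

```text
[ 0.43312471 -0.03896715  0.0541751 ] [-4.7e-03 -6.0e-04  1.0e+00 -5.0e-04] [-0.15866449 -0.79875471 -0.72029524] 0.22154230067264183
```

View pics/s13c.png

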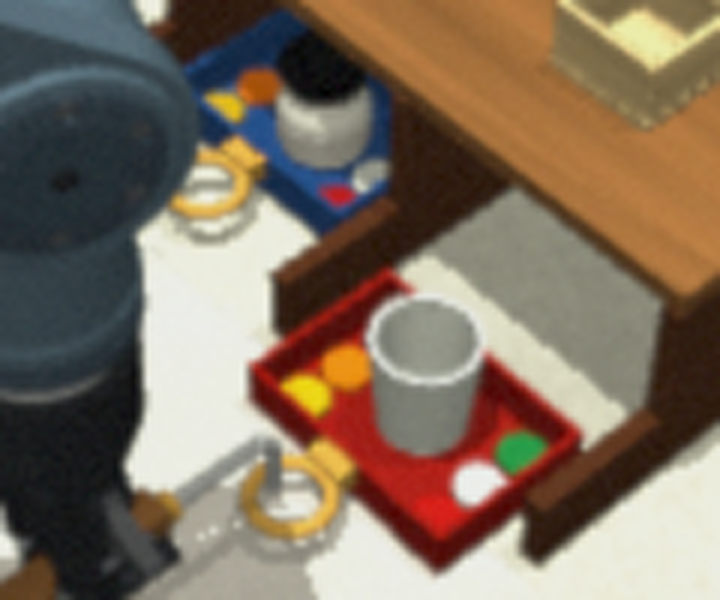

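The tip is rising free at crop ~(270,470) and the tray hasn't moved. I keep lifting.

>>> {"op": "arm_command", "data": {"motion": "-0.005 0 -0.05 0 -0.005 0 0; 0 0 -0.1 0 -0.004 0 0; 0 0 -0.1 0 0 0 0; 0 0 -0.1 0 0 0 0; 0 0 -0.1 0 0 0 0; 0 0 -0.05 0 0 0 0; 0 0 0 0 0 0 0"}}

```text
time_s: 13.3
eef_pos: [0.4346, -0.039, 0.1629]
eef_rot: [0.003, -0.001, 1.0, -0.001]
wrist_force: [0.1, 0.6, -0.8]
opening: 0.222
```

```bash
python3 - <<'E'
from plan import *
o=get_obs();print(o["eef_pos"],np.round(o["eef_rot"],4),2*o["eef_rot"][1])
plan([.468,.31,.15],-.052,10,0)
E
```

```text
[ 0.43461918 -0.03900346  0.1629435 ] [ 2.6e-03 -6.0e-04  1.0e+00 -1.4e-03] -0.0011453273562746801
err mm [ 33.4 349.  -12.9] rot deg [-0.16  0.31  3.04]
-0.017 0.175 0.006 -0.000 0.001 0.005 0; -0.016 0.175 0.006 -0.000 0.001 0.005 0; -0.015 0.175 0.006 -0.000 0.001 0.005 0; -0.014 0.175 0.006 -0.000 0.001 0.005 0; -0.013 0.175 0.006 -0.000 0.001 0.005 0; -0.012 0.175 0.006 -0.000 0.001 0.005 0; -0.011 0.175 0.006 -0.000 0.001 0.005 0; -0.010 0.175 0.006 -0.000 0.001 0.005 0; -0.009 0.175 0.006 -0.000 0.001 0.005 0; -0.009 0.175 0.006 -0.000 0.001 0.005 0
```

>>> {"op": "arm_command", "data": {"motion": "-0.015 0.1 0.006 0 0.001 0.005 0; -0.015 0.15 0.006 0 0.001 0.005 0; -0.015 0.175 0 0 0.001 0.005 0; -0.015 0.175 0 0 0 0.005 0; -0.015 0.175 0 0 0 0.005 0; -0.015 0.175 0 0 0 0.005 0; -0.01 0.175 0 0 0 0.005 0; -0.01 0.175 0 0 0 0.005 0; -0.01 0.175 0 0 0 0.005 0; -0.01 0.15 0 0 0 0.005 0"}}

```text
time_s: 14.13
eef_pos: [0.47, 0.2929, 0.1562]
eef_rot: [0.003, 0.033, 0.999, -0.004]
wrist_force: [0.5, -0.3, -1.2]
opening: 0.225
```

```bash
python3 - <<'E'
from plan import *
o=get_obs();print(o["eef_pos"],np.round(o["eef_rot"],4))
plan([.4705,.3138,.13],-.052,4,0)
E
```

```text
[0.47002015 0.29289055 0.1561553 ] [ 0.0029  0.0329  0.9994 -0.0038]
err mm [  0.5  20.9 -26.2] rot deg [-0.42  0.34 -0.8 ]
0.001 0.026 0.032 -0.002 0.001 -0.003 0; 0.001 0.026 0.033 -0.002 0.001 -0.003 0; 0.001 0.026 0.033 -0.002 0.001 -0.003 0; 0.001 0.026 0.033 -0.002 0.001 -0.003 0
```

>>> {"op": "arm_command", "data": {"motion": "0 0.02 0.03 -0.002 0.001 -0.003 0; 0 0.02 0.03 -0.002 0.001 -0.003 0; 0 0.02 0.03 -0.002 0.001 -0.003 0; 0 0.01 0.02 0 0 0 0; 0 0 0 0 0 0 0; 0 0 0 0 0 0 0"}}

```text
time_s: 14.63
eef_pos: [0.4684, 0.3104, 0.1284]
eef_rot: [-0.001, 0.025, 1.0, -0.001]
wrist_force: [0.3, 0.4, -1.3]
opening: 0.228
```

```bash
python3 - <<'E'
from plan import *
o=get_obs();print(o["eef_pos"],np.round(o["eef_rot"],4))
plan([.4705,.3138,.08],-.052,4,0)
c=camera("wrist");cv2.imwrite("pics/w14.png",c["img"][:,:,::-1])
c=camera("side");cv2.imwrite("pics/side14.png",cv2.resize(c["img"][140:250,120:260,::-1],None,fx=5,fy=5))
E
```

```text
[0.46836636 0.31042473 0.12839059] [-1.100e-03  2.540e-02  9.997e-01 -9.000e-04]
err mm [  2.1   3.4 -48.4] rot deg [-0.11 -0.12  0.06]
-0.003 0.004 0.060 -0.000 -0.000 0.000 0; -0.003 0.004 0.060 -0.000 -0.000 0.000 0; -0.003 0.004 0.060 -0.000 -0.000 0.000 0; -0.002 0.004 0.060 -0.000 -0.000 0.000 0
```

View pics/w14.png

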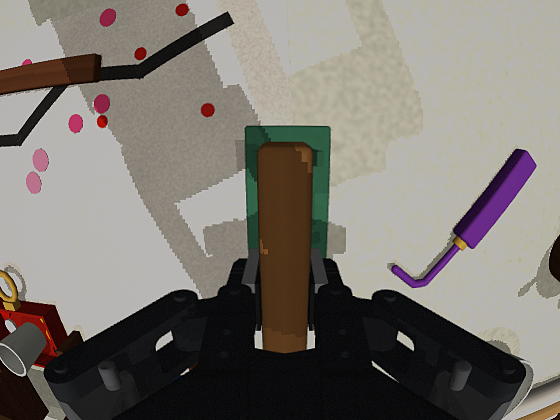

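View pics/side14.png

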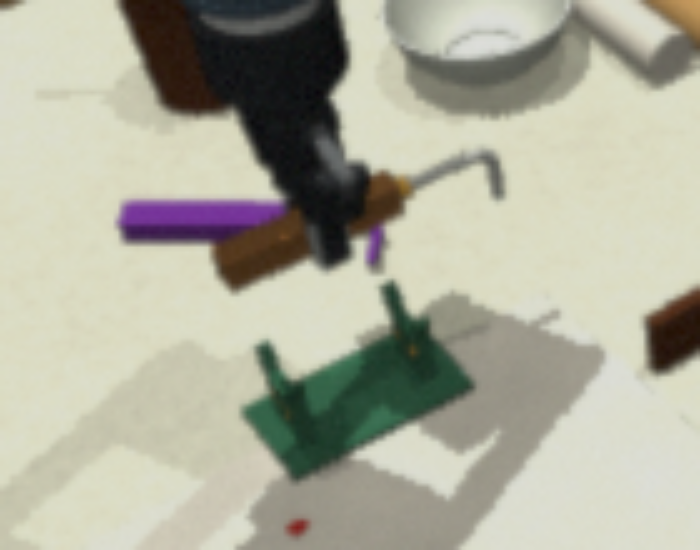

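The handle sits in the hand exactly as it did at pickup (its end at row ~143 in both pictures), so I return to the recorded pose.

>>> {"op": "arm_command", "data": {"motion": "-0.003 0.006 0.05 0 0 0 0; -0.003 0.006 0.05 0 0 0 0; -0.003 0.004 0.05 0 0 0 0; -0.002 0.002 0.05 0 0 0 0; 0 0 0.02 0 0 0 0; 0 0 0 0 0 0 0; 0 0 0 0 0 0 0"}}

```text
time_s: 15.32
eef_pos: [0.4719, 0.3123, 0.0802]
eef_rot: [-0.001, 0.027, 1.0, -0.001]
wrist_force: [0.6, -0.1, -2.1]
opening: 0.224
```

```bash
python3 - <<'E'
from plan import *
o=get_obs();print(o["eef_pos"],np.round(o["eef_rot"],4),o["wrist_force"])
plan([.4705,.3138,.0385],-.052,4,0)
E
```

```text
[0.47191207 0.31230971 0.08017309] [-5.000e-04  2.710e-02  9.996e-01 -8.000e-04] [ 0.61354701 -0.05742067 -2.1064143 ]
err mm [ -1.4   1.5 -41.7] rot deg [-0.1  -0.06 -0.13]
0.002 0.002 0.052 -0.000 -0.000 -0.001 0; 0.002 0.002 0.052 -0.000 -0.000 -0.001 0; 0.002 0.002 0.052 -0.000 -0.000 -0.001 0; 0.002 0.002 0.052 -0.000 -0.000 -0.001 0
```

>>> {"op": "arm_command", "data": {"motion": "0.003 0.003 0.04 0 0 0 0; 0.002 0.003 0.04 0 0 0 0; 0.002 0.002 0.04 0 0 0 0; 0 0 0.03 0 0 0 0; 0 0 0 0 0 0 0; 0 0 0 0 0 0 0"}}

```text
time_s: 15.82
eef_pos: [0.4706, 0.3145, 0.0472]
eef_rot: [-0.0, 0.027, 1.0, -0.001]
wrist_force: [0.4, -0.4, -1.0]
opening: 0.222
```

```bash
python3 - <<'E'
from plan import *
o=get_obs();print(o["eef_pos"],np.round(o["eef_rot"],4),o["wrist_force"])
plan([.4705,.3138,.0385],-.052,2,0)
E
```

```text
[0.47056169 0.31446658 0.04721127] [-2.000e-04  2.690e-02  9.996e-01 -7.000e-04] [ 0.43909329 -0.41562878 -1.02404687]
err mm [-0.1 -0.7 -8.7] rot deg [-0.08 -0.03 -0.1 ]
0.000 -0.002 0.022 -0.001 -0.000 -0.001 0; 0.000 -0.002 0.022 -0.001 -0.000 -0.001 0
```

>>> {"op": "arm_command", "data": {"motion": "0 -0.002 0.025 0 0 0 0; 0 -0.001 0.02 0 0 0 0; 0 0 0.01 0 0 0 0; 0 0 0 0 0 0 0; 0 0 0 0 0 0 0"}}

```text
time_s: 16.23
eef_pos: [0.4721, 0.3146, 0.0393]
eef_rot: [0.001, 0.027, 1.0, -0.0]
wrist_force: [0.8, -0.2, -0.6]
opening: 0.225
```

```bash
python3 - <<'E'
from plan import *
o=get_obs();print(o["eef_pos"],np.round(o["eef_rot"],4),o["wrist_force"])
c=camera("side");cv2.imwrite("pics/side15.png",cv2.resize(c["img"][140:250,120:260,::-1],None,fx=5,fy=5))
E
```

```text
[0.4720845  0.31457538 0.03932652] [ 1.200e-03  2.660e-02  9.996e-01 -2.000e-04] [ 0.76026658 -0.1875647  -0.64268447]
```

View pics/side15.png

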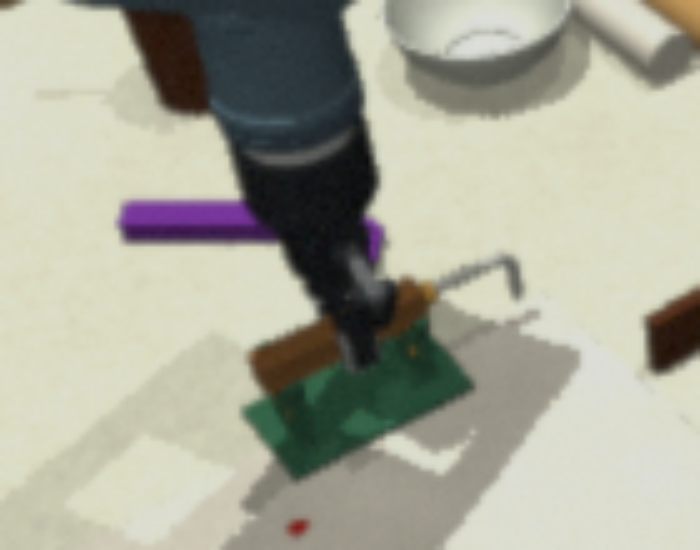

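The hook is in the notches, level and within about 1 mm of the pickup pose. I shift 1.5 mm back, open, and retreat upward.

>>> {"op": "arm_command", "data": {"motion": "0.007 -0.003 0.004 0 0 0 0; 0 0 0 0 0 0 0; 0 0 0 0 0 0 1; 0 0 0 0 0 0 1; 0 0 0 0 0 0 1; 0 0 0 0 0 0 1; 0 0 0 0 0 0 1; 0 0 0 0 0 0 1; 0 0 0 0 0 0 1"}}

```text
time_s: 17.03
eef_pos: [0.4709, 0.314, 0.0379]
eef_rot: [0.001, 0.027, 1.0, -0.0]
wrist_force: [0.2, -1.0, 0.3]
opening: 0.997
```

>>> {"op": "arm_command", "data": {"motion": "0 0 -0.04 0 0 0 1; 0 0 -0.08 0 0 0 1; 0 0 -0.1 0 0 0 1; 0 0 -0.12 0 0 0 1; 0 0 -0.12 0 0 0 1; 0 0 -0.12 0 0 0 1; 0 0 -0.06 0 0 0 1; 0 0 0 0 0 0 1; 0 0 0 0 0 0 1"}}

```text
time_s: 17.78
eef_pos: [0.4697, 0.3137, 0.1749]
eef_rot: [0.001, 0.027, 1.0, -0.0]
wrist_force: [0.1, 0.1, 0.2]
opening: 1.001
```

```bash
python3 - <<'E'
from plan import *
import pickle
o=get_obs();print(o["eef_pos"],np.round(o["eef_rot"],4),o["opening"]);pickle.dump(o,open("o3.pkl","wb"))
c=camera("wrist");cv2.imwrite("pics/w16.png",c["img"][:,:,::-1])
c=camera("side");cv2.imwrite("pics/side16.png",c["img"][:,:,::-1]);cv2.imwrite("pics/s16c.png",cv2.resize(c["img"][150:290,130:400,::-1],None,fx=2.9,fy=2.9,interpolation=cv2.INTER_CUBIC))
E
```

```text
[0.46965307 0.31368318 0.17486655] [ 1.000e-03  2.670e-02  9.996e-01 -3.000e-04] 1.0007143504871816
```

View pics/s16c.png

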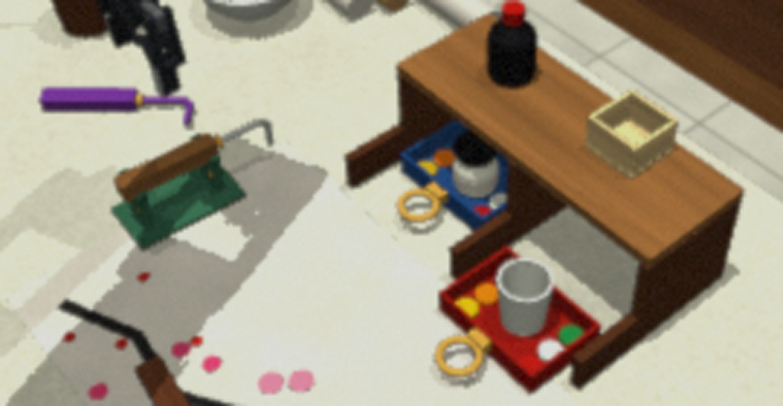

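View pics/w16.png

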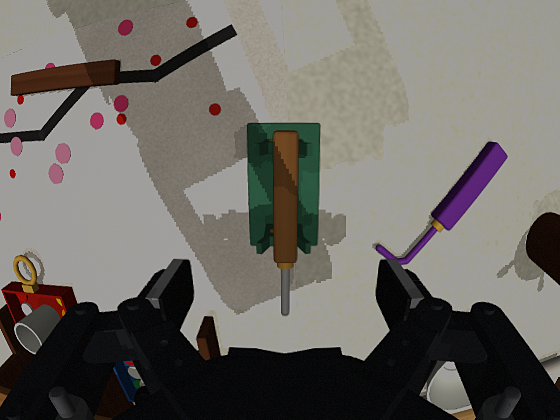

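```bash
python3 - <<'E'
from plan import *
import pickle
o=pickle.load(open("o3.pkl","rb"))
a=wz((286,131),.069,o);b=wz((285,262.5),.069,o);print("handle",(a+b)/2,np.arctan2(*(b-a)[1::-1]))
P=[wz(u,.008,o) for u in((248,124),(321,124),(318,245),(248.5,245))];print("foot",np.mean(P,0))
for uv in((130+500/2.9,150+247/2.9),(130+598/2.9,150+326/2.9)):print(onz("side",uv,.028))
hand_in();print(get_obs()["time_s"])
E
```

```text
handle [0.46447064 0.31556396 0.069     ] -0.059560665064989166
foot [0.46703337 0.31407366 0.008     ]
[0.66731552 0.0259425  0.028     ]
[ 0.67029269 -0.10596581  0.028     ]
the job is handed in; nothing more can be done
the job is handed in; nothing more can be done
```

I drew the red tray out from under the rack's top board with the wooden hook, laid the hook back in its green rest, let go, and handed the job in at about 18 s.

- **Pull:** I lowered the tip into the brass ring and dragged the tray slowly (up to about 50 mm/s). I stopped once partway, when its rear edge was level with the board edge, and then pulled on.
- **Tray:** its rear edge measures x ≈ 0.67 m against about 0.697 m for the board's front edge, so it is roughly 25 mm clear. The water pot stands upright in it.
- **Hook:** by the wrist camera, its handle is about 3 mm from the rest's centre and within about 0.01 rad of the rest's measured direction, level in both notches. The gripper is open and about 0.1 m above the handle.
- **Other things:** in the last side picture the blue tray, glue jar, ink bottle and plywood box look the same as at the start. The rinse bowl is outside that crop, so I did not recheck it at the end; no move went near it.
- **Disagreements:** the scene, side and wrist cameras differ by 3–7 mm in x at the rest and rack, which is less than the margins above. No check failed.

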